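# Slide the crystal carriage to the red stop

### The arm

A 7-joint arm with a two-finger parallel gripper is mounted at the origin on the work surface. World frame = base frame: x ahead of the robot, y to its left, z up, the work surface at z = 0. Lengths are in m, angles in rad, forces in N, time in s.
With the tool pointing down it reaches from about 0.425 to 0.925 m from the base axis. Payload 6.8 kg.
Tool frame: the origin (TCP) lies midway between the tips of the shut fingers; the grasp point (between the pads) lies 19 mm behind it; y points along the fingers, z is the direction in which the jaws open and shut, and the axes are right-handed (so a half turn about y gives the same grasp; the last joint's range is limited). The gripper opens to 85 mm and grips with 20 to 120 N. Pads are 22 mm wide; open, the fingers measure 114 mm over their backs; the gripper's body (76 mm by 85 mm) begins 54 mm behind the grasp point. The pads swing forward as they close: fully open they stand 13 mm farther back than shut.
Start: joints at [-1.453, 0.477, 0.022, 1.555, -0.011, 1.109, -0.083], TCP at [0.151, 0.658, 0.231] pointing down, gripper open.
Joint ranges: [-2.96, 2.96], [-0.34, 2.1], [-1.41, 1.46], [0.24, 2.44], [-1.37, 4.51], [0.17, 1.92], [-2.96, 2.96]. Speed limits (rad/s): [2.39, 2.39, 3.14, 3.14, 3.14, 3.14, 3.14].

### API

Orientations are given as a unit quaternion [w, x, y, z].
In Python, from station import bot gives the robot as it stands. The module is installed in compiled form; this text tells all that it offers.
- The arm moves only by the shell command python3 -m crank 'ROWS' [FORCE]. ROWS is JSON, a list of rows, each an object with "linear": the shift along the tool's x, y, z in m, a list of three; "dr": the turn, a rotation vector about the tool's x, y, z in degrees, a list of three; "hand": the gripper command: -1 is shut, 1 is fully open, values between are in proportion. A call has 1 to 10 rows; each row is the pose to reach, as a shift and turn from the pose commanded when the call began, along the tool's axes at that moment; what a row does not reach only later rows make up. A row lasts 1/12 s, in which the tool goes at most 41.7 mm and 7.16 degrees, less where a joint would pass 70% of its speed; a pose out of reach is approached as far as the arm can. A call with a gripper value outside its range is refused whole. The fingers move at their own pace and stop on an object; FORCE is the grip in N (left out, the last holds). Time passes only in rows, so rows that repeat a pose let the fingers close. It gives the time, the measured TCP pose, the force and the opening at its end, in the units of the state.
- bot.get_obs(): the state, without advancing time (a new reading comes with each control period).
- bot.read_camera(name): name is "scene" or "top" or "wrist"; returns the picture (480x640x3 uint8, blue, green, red); there is no depth.
- bot.camera_params(name): a dict with "K" (3x3 intrinsics, pixels), "R" (3x3) and "t" (3): a world point X has camera coordinates R X + t; the wrist camera has in their place "hand_eye" (4x4, takes a point from camera to tool coordinates, whose origin is the TCP and whose axes are the tool frame's). Camera axes: x right, y down, z forward; pixel columns grow to the right and rows downward; lengths in m; the calibration is good to about 2 mm. The wrist camera is an equidistant fisheye: a pixel r from the principal point sees the ray r / f radians off the axis. A picture is of the moment at which its call begins: read the wrist's pose just before it. camera_params takes no time and is no camera call.
- bot.hand_in(): hands the job in, once; it reports no verdict.
Trained networks look in the newest picture that a camera, given by its name, has taken for a name from the list of things; names that differ only in an ending like _2 or _b are one class to them, and where a whole thing is asked for, a point or a joint stands for the part that bears it (a point fixed in the world has none). Each returns a list of dicts, best first, with "score" (0 to 1); they miss things now and then, are a little off and sometimes report something else, mostly with a low value. They report only what shows in the picture. A call takes as long as a camera call.
- bot.search_frame(camera, target): "extent" ([left, top, right, bottom] in pixels, round what is visible of it).
- bot.cut_out(camera, target): "pixels" (480x640 bool, what is visible of it) and "extent" ([left, top, right, bottom] in pixels, round what is visible of it).
- bot.place_of(camera, target): "xy" ([column, row] in pixels: a listed point, or the origin of a listed thing).
The state is a dict: "t": time; "q": joint angles; "joint_vel": joint speeds; "joint_torque": joint torques, N m; "eef_pos": TCP position; "tool_rot": TCP orientation; "contact_force": force on the tool from outside, world axes, zero at the start; "torque": the same for the moment, N m; "gripper_width": opening from 0.0 (shut) to 1.0 (fully open).
Only numpy, scipy, OpenCV 4.12 (cv2) and the standard library are available. Lean on these libraries where they do the work, as an engineer would, in place of code of your own. Each camera call takes 0.05 s, during which the arm holds its last target. There are 200 camera calls.

### The job

On the rail, press down the yellow pad in the middle of the carriage to free its brake, keep it pressed while you push the carriage along until it sits against the red stop, then let the pad come up so that the brake holds it there. Only press and push: grip nothing, do not touch the glass octahedron, and leave the jar, mallet, wooden lattice base and white hub where they are.

Things in the scene. Friction and masses are not known exactly. Their poses are not given: they have to be found in the camera images.
- rail: aluminium bench rail fixed to the counter, 420 mm long along its own y, 90 mm wide along its own x, flat top 34 mm above the counter. Origin: centre of its underside. z up. Two clamped stops stand on it, one red and one black, one on each side of the carriage; either may be at the +y side
- carriage (a joint): position of the steel carriage along the rail's own +y (m), 0 at the middle of the rail. The carriage is 100 mm long (along rail y), 90 mm wide, its flat top 46 mm above the counter. The brake holds it against about 20 N while the pad is up; with the pad pressed 2 mm or more it slides with 1 to 3 N. It stops against the stops' inner faces and cannot be lifted off the rail
- pad (a joint): how far the yellow brake pad is pressed down (m): about -0.001 to 0 when up (brake on), 0.008 fully down against its limit. It is sprung: about 16 N starts it, 19 N holds it fully down; about 0.004 to 0.006 is a good depth; it comes back up when let go
- pad_top (a point): centre of the top face of the yellow pad in the middle of the carriage, 61 to 62 mm above the counter when up; moves with the pad and carriage. The pad is 68 mm along rail y and 52 mm along rail x, and has at each end along rail y an upright ridge 6 mm thick and 7 mm high across its full width, leaving 56 mm of flat between them for the fingertips; the pushing fingers may bear on a ridge
- carriage_mid (a point): centre of the carriage's top face, 46 mm above the counter, on the rail's centre line; the carriage's end faces lie 50 mm either way along rail y
- red_stop_mid (a point): centre of the red stop, a painted steel block 24 mm long along rail y, 80 mm along rail x, 24 mm high, standing on the rail (its top 58 mm above the counter, with a 16 mm screw head 6 mm high on it). Its inner face is 12 mm from this point; when the carriage touches it, carriage_mid is 62 mm from this point along the rail
- black_stop_mid (a point): centre of the black stop, same size and shape as the red one, at the other side of the carriage
- octahedron: smoky glass octahedron, 45 mm tall and wide, seated on a brass pivot on an arm of the carriage, 88 mm from the pad's centre towards rail -x (the robot's side); moves with the carriage. Origin: its lowest corner, 50 mm above the counter; top at 95 mm. Not to be touched
- jar: loose closed glass jar of white nylon hubs with a blue lid, 74 mm diameter, 96 mm tall, origin under its centre. Bystander
- mallet: loose rubber-headed mallet with wooden handle lying on the counter, 240 mm long along its own x, handle to -x. Bystander
- lattice_base: loose mahogany block 90 x 90 x 30 mm with a grid of holes in its top, origin under its centre. Bystander
- hub: loose white nylon connector hub, 24 mm diameter, 22 mm high, origin under its centre. Bystander

How it is judged:
On the way, in this order (a step that is already met when the one before it is completed fails the run):
1. the yellow pad is pressed while the carriage is still where it started (value of joint pad above 0.002 m and distance of carriage_mid from where it was at the start of the episode below 0.01 m), for 0.1 s.
2. the carriage reaches the red stop with the pad still pressed (horizontal distance between carriage_mid and red_stop_mid below 0.065 m and value of joint pad above 0.001 m), for 0.1 s.
At the end, for the whole second after the job is handed in: the carriage rests against the red stop (gap under 3 mm), still, with the pad back up (under 1 mm pressed) (horizontal distance between carriage_mid and red_stop_mid below 0.065 m and value of joint pad below 0.001 m and velocity of joint carriage between -0.005 and 0.005 m/s); the robot touches nothing.
It fails at once if the carriage is forced along with the brake on (faster than 20 mm/s with the pad pressed less than 0.5 mm) (value of joint pad below 0.0005 m and (velocity of joint carriage above 0.02 m/s or velocity of joint carriage below -0.02 m/s)).
It fails at once if the glass octahedron is touched (contact force between the arm and octahedron above 0.5 N).
It fails at once if the glass octahedron is touched by the fingers (contact force between the fingers and octahedron above 0.5 N).
It fails at once if a bystander is moved or lifted by more than 10 mm (distance of any of jar, mallet, lattice_base, hub from where it was at the start of the episode above 0.01 m).
It also fails if it takes over 40 s, if anything falls off the work surface, if the arm or the gripper's body presses on something with over 40 N, if the wrist force passes 120 N, or if a joint passes its speed limit or range.

## Working session

There is one attempt and no reset: what is moved stays moved. The work goes in short steps, Python scripts to look and compute and a shell command to move; the robot and the scene stay as the last step left them, time stands still between calls to the robot, and variables do not carry over. Pictures are saved under pics/ and viewed, about 8 in all and at most 12, crops included, and the job is handed in when it is done.

```bash
mkdir -p pics; cat > h.py <<'E'
import numpy as np, cv2
from station import bot
def ray(cam,xy,z):
    p=bot.camera_params(cam);K,R,t=map(np.array,(p["K"],p["R"],p["t"]))
    d=R.T@np.linalg.inv(K)@np.array([xy[0],xy[1],1.]);c=-R.T@t
    return c+d*(z-c[2])/d[2]
def proj(cam,X):
    p=bot.camera_params(cam);K,R,t=map(np.array,(p["K"],p["R"],p["t"]))
    u=K@(R@np.array(X)+t);return u[:2]/u[2]
E
python3 - <<'E'
from h import *
np.set_printoptions(precision=3,suppress=True)
o=bot.get_obs();print(o)
for c in("top","scene"):
    cv2.imwrite(f"pics/{c}0.png",bot.read_camera(c))
    p=bot.camera_params(c);print(c,-np.array(p["R"]).T@np.array(p["t"]))
    for n,z in(("pad_top",.0615),("carriage_mid",.046),("red_stop_mid",.046),("black_stop_mid",.046),("octahedron",.05),("rail",0),("jar",0),("mallet",0),("lattice_base",0),("hub",0)):
        for r in bot.place_of(c,n)[:2]:print(n,round(r["score"],2),np.array(r["xy"]),ray(c,r["xy"],z))
E
```

```text
{'t': 0.0, 'q': array([-1.453,  0.478,  0.022,  1.556, -0.012,  1.109, -0.083]), 'joint_vel': array([ 0.   , -0.   , -0.   ,  0.001,  0.001,  0.001, -0.   ]), 'joint_torque': array([ -0.   , -59.647,   1.608, -28.119,   0.012,   0.01 ,  -0.   ]), 'eef_pos': array([0.151, 0.657, 0.23 ]), 'tool_rot': array([-0.702,  0.703, -0.08 ,  0.08 ]), 'contact_force': array([ 0.178, -0.217, -0.118]), 'torque': array([ 0.003, -0.002,  0.001]), 'gripper_width': 1.0014736933799375}
top [0.391 0.009 1.1  ]
pad_top 0.81 [344.  257.6] [ 0.603 -0.043  0.061]
carriage_mid 0.63 [341.1 259.3] [ 0.602 -0.037  0.046]
carriage_mid 0.16 [297.3 252.8] [0.615 0.062 0.046]
red_stop_mid 0.93 [296.9 255.3] [0.609 0.063 0.046]
black_stop_mid 0.9 [411.3 269.3] [ 0.583 -0.195  0.046]
black_stop_mid 0.6 [158.9 309.7] [0.48  0.363 0.046]
octahedron 0.47 [338.1 300. ] [ 0.51  -0.031  0.05 ]
rail 0.95 [353.1 265.1] [ 0.598 -0.067  0.   ]
jar 0.83 [157.6 308.2] [0.487 0.382 0.   ]
jar 0.6 [166.1 228.6] [0.676 0.38  0.   ]
mallet 0.95 [512.7 297.6] [ 0.53  -0.438  0.   ]
lattice_base 0.55 [317.3 194.1] [0.771 0.021 0.   ]
hub 0.49 [166.8 228.5] [0.677 0.378 0.   ]
scene [1.368 0.389 0.854]
pad_top 0.65 [306.9 234.4] [ 0.594 -0.051  0.061]
carriage_mid 0.62 [310.7 245. ] [ 0.605 -0.035  0.046]
red_stop_mid 0.81 [348.7 260.8] [0.612 0.059 0.046]
black_stop_mid 0.96 [255.8 214.7] [ 0.572 -0.198  0.046]
black_stop_mid 0.17 [187.5 190.2] [ 0.569 -0.397  0.046]
octahedron 0.48 [330.4 216.3] [ 0.503 -0.039  0.05 ]
rail 0.69 [299.8 250.5] [ 0.59  -0.073  0.   ]
jar 0.63 [510.  284.1] [0.476 0.379 0.   ]
mallet 0.87 [186.6 191.7] [ 0.529 -0.44   0.   ]
lattice_base 0.65 [296.2 322.5] [0.776 0.022 0.   ]
hub 0.65 [486.4 354.3] [0.679 0.381 0.   ]
hub 0.37 [294.7 322.9] [0.779 0.02  0.   ]
```

View pics/top0.png

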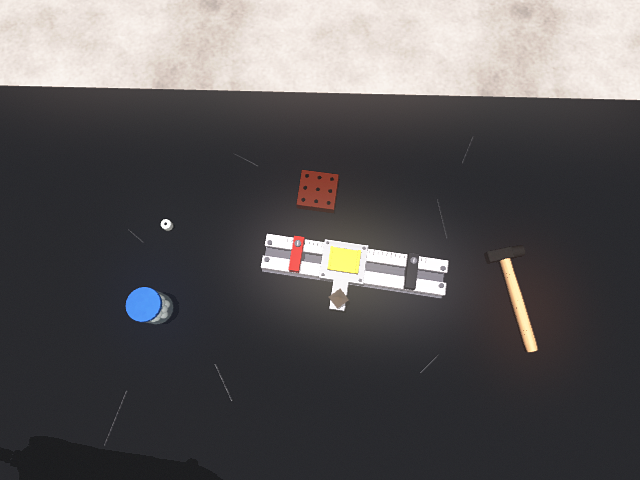

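View pics/scene0.png

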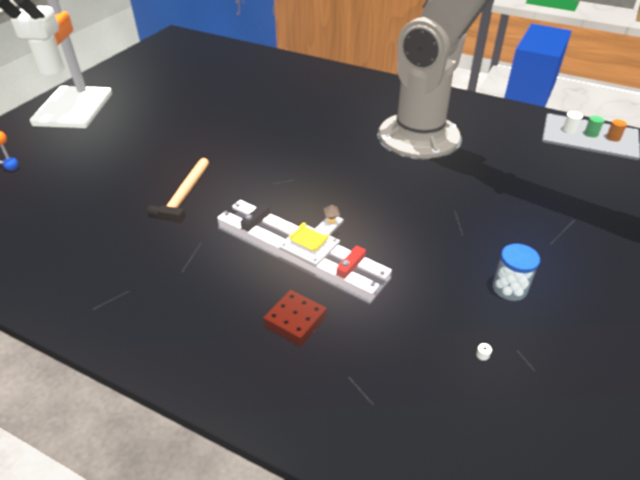

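Top view: the red stop is at (296,255), the pad at (344,259), the octahedron at (339,299) and the black stop at (411,270). Rail +y is therefore about world +y, towards red, and the path from the arm is clear of the bystanders. The scene view agrees. Next I'll get the rail's yaw and the tool axes.

```bash
python3 - <<'E'
from h import *
from scipy.spatial.transform import Rotation as Ro
np.set_printoptions(precision=4,suppress=True)
o=bot.get_obs();q=o["tool_rot"];M=Ro.from_quat([*q[1:],q[0]]).as_matrix();print("tool axes cols\n",M)
def cen(m,z):
    v,u=np.nonzero(m);return ray("top",(u.mean(),v.mean()),z)
bot.read_camera("top")
for n,z in(("rail",.034),("pad_top",.0615),("red_stop_mid",.058),("black_stop_mid",.058)):
    r=bot.cut_out("top",n)[0];m=r["pixels"];print(n,r["score"],m.sum(),cen(m,z))
    box=cv2.boxPoints(cv2.minAreaRect(np.argwhere(m)[:,::-1].astype(np.float32)))
    W=np.array([ray("top",b,z)[:2] for b in box])
    for i in range(2):
        e=W[i+1]-W[i];print("  edge",np.linalg.norm(e),"dir deg of x over y",np.degrees(np.arctan(e[0]/e[1])))
E
```

```text
tool axes cols
 [[ 0.9746 -0.      0.2239]
 [-0.2239  0.      0.9746]
 [-0.     -1.     -0.    ]]
rail 0.85 6704 [ 0.586  -0.0656  0.034 ]
  edge 0.15763772842149232 dir deg of x over y -83.51555078936902
  edge 0.42438020632577267 dir deg of x over y 8.397600735929927
pad_top 0.57 743 [ 0.5989 -0.0414  0.0615]
  edge 0.05622861928396421 dir deg of x over y -83.12398406514527
  edge 0.07049127631343272 dir deg of x over y 7.005018405613377
red_stop_mid 0.91 405 [0.6097 0.0649 0.058 ]
  edge 0.08297856128575998 dir deg of x over y -83.72935678939898
  edge 0.025712689165701623 dir deg of x over y 7.433272152603794
black_stop_mid 0.76 413 [ 0.5761 -0.1921  0.058 ]
  edge 0.08239154540481679 dir deg of x over y -81.44404162942394
  edge 0.026814618990330878 dir deg of x over y 6.642663202629501
```

```bash
python3 -m crank '[{"linear":[0.01,0,-0.01],"dr":[0,-1,0],"hand":-1},{"linear":[0.03,0,-0.03],"dr":[0,-3,0],"hand":-1},{"linear":[0.06,0,-0.058],"dr":[0,-5.7,0],"hand":-1},{"linear":[0.09,0,-0.087],"dr":[0,-5.7,0],"hand":-1},{"linear":[0.12,0,-0.116],"dr":[0,-5.7,0],"hand":-1},{"linear":[0.15,0,-0.145],"dr":[0,-5.7,0],"hand":-1},{"linear":[0.18,0,-0.174],"dr":[0,-5.7,0],"hand":-1},{"linear":[0.21,0,-0.203],"dr":[0,-5.7,0],"hand":-1},{"linear":[0.23,0,-0.225],"dr":[0,-5.7,0],"hand":-1},{"linear":[0.24,0,-0.235],"dr":[0,-5.7,0],"hand":-1}]'
```

```text
t: 2.18
eef_pos: [0.3351, 0.3705, 0.2315]
tool_rot: [-0.705, 0.706, -0.046, 0.047]
contact_force: [-1.0, -0.4, 0.6]
gripper_width: 0.001
```

```bash
cat > d.py <<'E'
from h import *
from scipy.spatial.transform import Rotation as Ro
import sys
np.set_printoptions(precision=4,suppress=True)
o=bot.get_obs();q=o["tool_rot"];M=Ro.from_quat([*q[1:],q[0]]).as_matrix()
T=np.array(eval(sys.argv[1]))
print(o["t"],o["eef_pos"],o["contact_force"],"tool delta",M.T@(T-o["eef_pos"]),"z ang x/y",np.degrees(np.arctan2(M[0,2],M[1,2])))
E
python3 d.py "[.5995,-.042,.14]"
```

```text
2.1833 [0.3351 0.3705 0.2315] [-1.0203 -0.4176  0.5948] tool delta [ 0.3164  0.0922 -0.374 ] z ang x/y 7.57540209793855
```

```bash
python3 -m crank '[{"linear":[0.01,0,-0.012],"dr":[0,0,0],"hand":-1},{"linear":[0.032,0,-0.037],"dr":[0,0,0],"hand":-1},{"linear":[0.058,0,-0.068],"dr":[0,0,0],"hand":-1},{"linear":[0.084,0,-0.099],"dr":[0,0,0],"hand":-1},{"linear":[0.11,0,-0.13],"dr":[0,0,0],"hand":-1},{"linear":[0.136,0,-0.161],"dr":[0,0,0],"hand":-1},{"linear":[0.162,0,-0.192],"dr":[0,0,0],"hand":-1},{"linear":[0.188,0,-0.223],"dr":[0,0,0],"hand":-1},{"linear":[0.208,0,-0.247],"dr":[0,0,0],"hand":-1},{"linear":[0.218,0,-0.258],"dr":[0,0,0],"hand":-1}]'; python3 -m crank '[{"linear":[0.02,0,-0.02],"dr":[0,0,0],"hand":-1},{"linear":[0.05,0,-0.055],"dr":[0,0,0],"hand":-1},{"linear":[0.075,0,-0.085],"dr":[0,0,0],"hand":-1},{"linear":[0.094,0.0,-0.109],"dr":[0,0,0],"hand":-1},{"linear":[0.098,0.0,-0.116],"dr":[0,0,0],"hand":-1},{"linear":[0.098,0.02,-0.116],"dr":[0,0,0],"hand":-1},{"linear":[0.098,0.04,-0.116],"dr":[0,0,0],"hand":-1},{"linear":[0.098,0.06,-0.116],"dr":[0,0,0],"hand":-1},{"linear":[0.098,0.07,-0.116],"dr":[0,0,0],"hand":-1},{"linear":[0.098,0.07,-0.116],"dr":[0,0,0],"hand":-1}]'; python3 d.py "[.5995,-.042,.07]"; python3 - <<'E'
from h import *
o=bot.get_obs()
I=bot.read_camera("wrist");cv2.imwrite("pics/w1.png",I);p=bot.camera_params("wrist");print(p,o["eef_pos"])
for n in("pad_top","red_stop_mid","carriage_mid"):print(n,bot.place_of("wrist",n)[:1])
E
```

```text
t: 3.02
eef_pos: [0.5181, 0.0868, 0.2318]
tool_rot: [-0.705, 0.706, -0.046, 0.047]
contact_force: [0.6, -0.7, 0.1]
gripper_width: 0.001
t: 3.85
eef_pos: [0.597, -0.035, 0.159]
tool_rot: [-0.706, 0.706, -0.046, 0.043]
contact_force: [-0.5, -0.1, 0.0]
gripper_width: 0.002
3.85 [ 0.597 -0.035  0.159] [-0.5251 -0.0794  0.0156] tool delta [ 0.0038  0.089  -0.0065] z ang x/y 7.202070446949119
{'K': array([[371.64829954,   0.        , 323.55996248],
       [  0.        , 371.64829954, 241.96878566],
       [  0.        ,   0.        ,   1.        ]]), 'hand_eye': array([[-3.35409418e-04,  9.63512884e-01,  2.67661745e-01,
        -6.74062084e-02],
       [-1.24971193e-03, -2.67661955e-01,  9.63512074e-01,
        -1.42625485e-01],
       [ 9.99999163e-01, -1.13290520e-05,  1.29388989e-03,
         5.98960196e-04],
       [ 0.00000000e+00,  0.00000000e+00,  0.00000000e+00,
         1.00000000e+00]])} [ 0.5969744  -0.03503396  0.15899771]
pad_top [{'xy': [310.7, 252.1], 'score': 0.91}]
red_stop_mid [{'xy': [458.9, 246.1], 'score': 0.74}]
carriage_mid [{'xy': [312.9, 241.4], 'score': 0.81}]
```

View pics/w1.png

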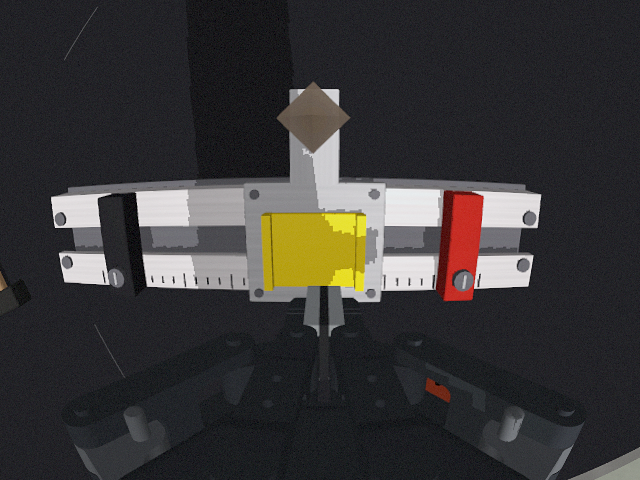

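The wrist view shows the pad at (313,251), the red stop at (461,246) and the octahedron at (313,118), on the side away from the fingers. The rail runs level, so the tool is aligned with it. I'll convert these to tool coordinates.

```bash
cat > w.py <<'E'
from h import *
def wray(xy,depth):  # tool coords at tool-y = depth below TCP
    p=bot.camera_params("wrist");K=np.array(p["K"]);H=np.array(p["hand_eye"])
    d=np.array(xy)-K[:2,2];r=np.linalg.norm(d);th=r/K[0,0]
    v=H[:3,:3]@np.array([*(d/r*np.sin(th)),np.cos(th)]);c=H[:3,3]
    return c+v*(depth-c[1])/v[1]
E
python3 - <<'E'
from w import *
z=bot.get_obs()["eef_pos"][2]
for n,xy,h in(("pad net",(310.7,252.1),.0615),("pad eye",(314,251),.0615),("ridge L",(267,251),.0685),("ridge R",(361,252),.0685),("carr net",(312.9,241.4),.046),("carr L",(247,243),.046),("carr R",(384,242),.046),("red net",(458.9,246.1),.046),("red eye",(461,242),.058),("red innerface top",(443,242),.058)):
    print(n,wray(xy,z-h).round(4))
E
```

```text
pad net [ 0.0075  0.1012 -0.0079]
pad eye [ 0.0067  0.1012 -0.0056]
ridge L [ 0.0047  0.0942 -0.037 ]
ridge R [0.0053 0.0942 0.026 ]
carr net [ 0.0042  0.1167 -0.0068]
carr L [ 0.0054  0.1167 -0.0553]
carr R [0.0046 0.1167 0.0451]
red net [0.0079 0.1167 0.1039]
red eye [0.0013 0.1047 0.1005]
red innerface top [0.0013 0.1047 0.0864]
```

```bash
python3 -m crank '[{"linear":[0.005,0.02,-0.005],"dr":[0,0,0],"hand":-1},{"linear":[0.005,0.04,-0.005],"dr":[0,0,0],"hand":-1},{"linear":[0.005,0.06,-0.005],"dr":[0,0,0],"hand":-1},{"linear":[0.005,0.075,-0.005],"dr":[0,0,0],"hand":-1},{"linear":[0.005,0.08,-0.005],"dr":[0,0,0],"hand":-1},{"linear":[0.005,0.08,-0.005],"dr":[0,0,0],"hand":-1},{"linear":[0.005,0.08,-0.005],"dr":[0,0,0],"hand":-1},{"linear":[0.005,0.08,-0.005],"dr":[0,0,0],"hand":-1}]'; python3 - <<'E'
from w import *
o=bot.get_obs();cv2.imwrite("pics/w2.png",bot.read_camera("wrist"))
z=o["eef_pos"][2];print(o["eef_pos"],o["contact_force"])
for n,h in(("pad_top",.0615),("carriage_mid",.046),("red_stop_mid",.046)):
    for r in bot.place_of("wrist",n)[:1]:print(n,r,wray(r["xy"],z-h).round(4))
E
```

```text
t: 4.72
eef_pos: [0.6043, -0.0414, 0.0828]
tool_rot: [0.706, -0.706, 0.044, -0.046]
contact_force: [-0.6, 0.6, -0.3]
gripper_width: 0.002
[ 0.60425163 -0.04136642  0.08284099] [-0.5547459   0.6215267  -0.34926649]
pad_top {'xy': [320.6, 282.1], 'score': 0.7} [-0.0021  0.0213 -0.0006]
carriage_mid {'xy': [321.6, 266.0], 'score': 0.68} [-0.0048  0.0368 -0.0002]
red_stop_mid {'xy': [511.9, 271.3], 'score': 0.78} [-0.0004  0.0368  0.1071]
```

View pics/w2.png

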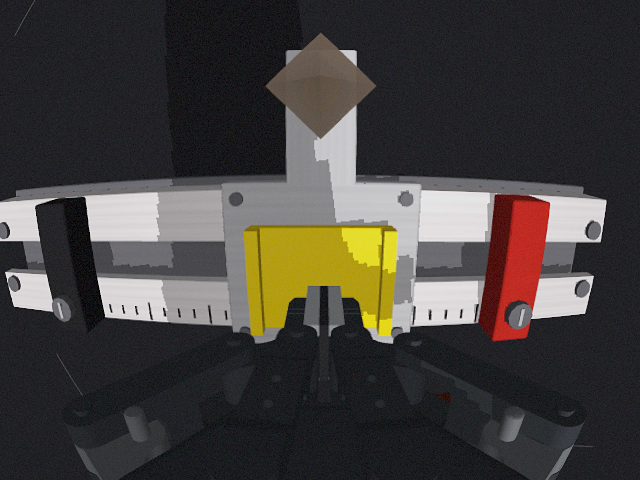

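The wrist view shows the fingertips at (322,290), centred between the pad's ridges at (252,280) and (390,280). The octahedron is well clear at (321,85), and red is about 107 mm along +z. I'll descend and press.

```bash
python3 -m crank '[{"linear":[-0.002,0.006,0],"dr":[0,0,0],"hand":-1},{"linear":[-0.002,0.012,0],"dr":[0,0,0],"hand":-1},{"linear":[-0.002,0.016,0],"dr":[0,0,0],"hand":-1},{"linear":[-0.002,0.018,0],"dr":[0,0,0],"hand":-1},{"linear":[-0.002,0.02,0],"dr":[0,0,0],"hand":-1},{"linear":[-0.002,0.022,0],"dr":[0,0,0],"hand":-1},{"linear":[-0.002,0.023,0],"dr":[0,0,0],"hand":-1},{"linear":[-0.002,0.023,0],"dr":[0,0,0],"hand":-1}]'
```

```text
t: 5.58
eef_pos: [0.6008, -0.0411, 0.0594]
tool_rot: [0.706, -0.705, 0.045, -0.044]
contact_force: [-7.2, 1.0, 17.4]
gripper_width: -0.003
```

```bash
python3 -m crank '[{"linear":[0,0.001,0],"dr":[0,0,0],"hand":-1},{"linear":[0,0.0015,0],"dr":[0,0,0],"hand":-1},{"linear":[0,0.0015,0],"dr":[0,0,0],"hand":-1},{"linear":[0,0.0015,0],"dr":[0,0,0],"hand":-1}]'; python3 d.py "[.6,-.04,.0615]"
```

```text
t: 5.92
eef_pos: [0.6008, -0.0411, 0.0582]
tool_rot: [0.706, -0.705, 0.045, -0.044]
contact_force: [-6.0, 0.7, 17.3]
gripper_width: 0.003
5.9167 [ 0.6008 -0.0411  0.0582] [-6.0081  0.6946 17.2576] tool delta [-0.0009 -0.0033  0.001 ] z ang x/y 7.258707173323973
```

```bash
python3 -m crank '[{"linear":[0,0.001,0],"dr":[0,0,0],"hand":-1},{"linear":[0,0.001,0],"dr":[0,0,0],"hand":-1},{"linear":[0,0.001,0.001],"dr":[0,0,0],"hand":-1},{"linear":[0,0.001,0.003],"dr":[0,0,0],"hand":-1},{"linear":[0,0.001,0.005],"dr":[0,0,0],"hand":-1},{"linear":[0,0.001,0.007],"dr":[0,0,0],"hand":-1},{"linear":[0,0.001,0.009],"dr":[0,0,0],"hand":-1},{"linear":[0,0.001,0.011],"dr":[0,0,0],"hand":-1},{"linear":[0,0.001,0.012],"dr":[0,0,0],"hand":-1},{"linear":[0,0.001,0.012],"dr":[0,0,0],"hand":-1}]'; python3 - <<'E'
from w import *
o=bot.get_obs();cv2.imwrite("pics/w3.png",bot.read_camera("wrist"))
z=o["eef_pos"][2];print(o["eef_pos"],o["contact_force"])
for n,h in(("carriage_mid",.046),("red_stop_mid",.046)):
    for r in bot.place_of("wrist",n)[:1]:print(n,r,wray(r["xy"],z-h).round(4))
E
```

```text
t: 6.75
eef_pos: [0.6023, -0.0294, 0.0573]
tool_rot: [0.706, -0.706, 0.045, -0.044]
contact_force: [-6.3, 0.0, 17.9]
gripper_width: 0.001
[ 0.60228394 -0.0293983   0.05728364] [-6.30670178  0.02032521 17.9133046 ]
carriage_mid {'xy': [322.2, 293.9], 'score': 0.67} [-0.0004  0.0113  0.0002]
red_stop_mid {'xy': [515.0, 289.8], 'score': 0.63} [-0.0001  0.0113  0.0956]
```

View pics/w3.png

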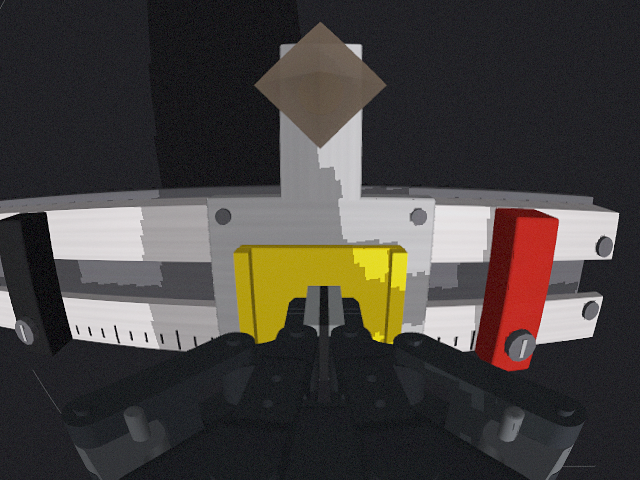

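The carriage came along without slipping: the fingers are still centred on the pad at (322,290), with red now at (525,270). About 32 mm remains.

```bash
python3 -m crank '[{"linear":[0,0,0.001],"dr":[0,0,0],"hand":-1},{"linear":[0,0,0.003],"dr":[0,0,0],"hand":-1},{"linear":[0,0,0.006],"dr":[0,0,0],"hand":-1},{"linear":[0,0,0.009],"dr":[0,0,0],"hand":-1},{"linear":[0,0,0.012],"dr":[0,0,0],"hand":-1},{"linear":[0,0,0.015],"dr":[0,0,0],"hand":-1},{"linear":[0,0,0.018],"dr":[0,0,0],"hand":-1},{"linear":[0,0,0.021],"dr":[0,0,0],"hand":-1},{"linear":[0,0,0.023],"dr":[0,0,0],"hand":-1},{"linear":[0,0,0.024],"dr":[0,0,0],"hand":-1}]'; python3 -m crank '[{"linear":[0,0,0.001],"dr":[0,0,0],"hand":-1},{"linear":[0,0,0.002],"dr":[0,0,0],"hand":-1},{"linear":[0,0,0.003],"dr":[0,0,0],"hand":-1},{"linear":[0,0,0.004],"dr":[0,0,0],"hand":-1},{"linear":[0,0,0.005],"dr":[0,0,0],"hand":-1},{"linear":[0,0,0.006],"dr":[0,0,0],"hand":-1},{"linear":[0,0,0.007],"dr":[0,0,0],"hand":-1},{"linear":[0,0,0.008],"dr":[0,0,0],"hand":-1},{"linear":[0,0,0.008],"dr":[0,0,0],"hand":-1}]'; python3 - <<'E'
from w import *
o=bot.get_obs();bot.read_camera("wrist")
z=o["eef_pos"][2];print(o["eef_pos"],o["contact_force"])
for n,h in(("carriage_mid",.046),("red_stop_mid",.046)):
    for r in bot.place_of("wrist",n)[:1]:print(n,r,wray(r["xy"],z-h).round(4))
E
```

```text
t: 7.73
eef_pos: [0.6053, -0.0055, 0.0573]
tool_rot: [0.706, -0.706, 0.045, -0.044]
contact_force: [-7.2, -0.1, 16.5]
gripper_width: -0.001
t: 8.48
eef_pos: [0.6064, 0.0023, 0.0573]
tool_rot: [0.706, -0.706, 0.045, -0.045]
contact_force: [-6.1, -0.3, 17.1]
gripper_width: 0.002
[0.60638296 0.00229714 0.05732031] [-6.08304523 -0.34594173 17.14948936]
carriage_mid {'xy': [320.8, 295.1], 'score': 0.76} [ 0.0002  0.0113 -0.0004]
red_stop_mid {'xy': [455.9, 295.0], 'score': 0.97} [0.0014 0.0113 0.0633]
```

```bash
python3 -m crank '[{"linear":[0,0,0.001],"dr":[0,0,0],"hand":-1},{"linear":[0,0,0.002],"dr":[0,0,0],"hand":-1},{"linear":[0,0,0.003],"dr":[0,0,0],"hand":-1},{"linear":[0,0,0.003],"dr":[0,0,0],"hand":-1},{"linear":[0,0,0.003],"dr":[0,0,0],"hand":-1}]'
```

```text
t: 9.05
eef_pos: [0.6067, 0.0046, 0.0573]
tool_rot: [-0.706, 0.706, -0.045, 0.045]
contact_force: [-6.5, -2.5, 17.0]
gripper_width: 0.002
```

```bash
python3 -m crank '[{"linear":[0,0,0.001],"dr":[0,0,0],"hand":-1},{"linear":[0,0,0.002],"dr":[0,0,0],"hand":-1},{"linear":[0,0,0.003],"dr":[0,0,0],"hand":-1},{"linear":[0,0,0.003],"dr":[0,0,0],"hand":-1},{"linear":[0,0,0.003],"dr":[0,0,0],"hand":-1}]'; python3 - <<'E'
from w import *
o=bot.get_obs();cv2.imwrite("pics/w4.png",bot.read_camera("wrist"))
z=o["eef_pos"][2];print(o["eef_pos"],o["contact_force"])
for n,h in(("carriage_mid",.046),("red_stop_mid",.046)):
    for r in bot.place_of("wrist",n)[:1]:print(n,r,wray(r["xy"],z-h).round(4))
E
```

```text
t: 9.47
eef_pos: [0.6067, 0.0047, 0.0573]
tool_rot: [-0.705, 0.707, -0.046, 0.045]
contact_force: [-8.1, -7.3, 16.5]
gripper_width: 0.001
[0.60666524 0.00471028 0.05727251] [-8.06942066 -7.33401354 16.45973102]
carriage_mid {'xy': [322.4, 292.9], 'score': 0.55} [-0.0009  0.0113  0.0003]
red_stop_mid {'xy': [451.7, 296.6], 'score': 0.78} [0.0021 0.0113 0.0612]
```

View pics/w4.png

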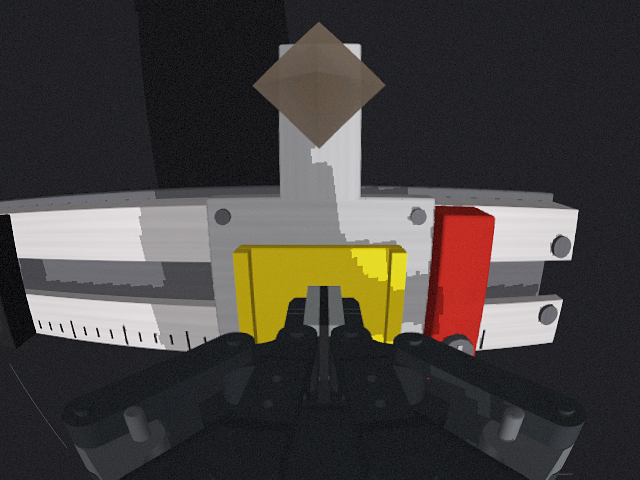

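The carriage edge at (434,250) now meets the red stop, and the arm has stalled with about 7 N of push. I'll lift straight up.

```bash
python3 -m crank '[{"linear":[0,-0.002,0],"dr":[0,0,0],"hand":-1},{"linear":[0,-0.004,0],"dr":[0,0,0],"hand":-1},{"linear":[0,-0.007,0],"dr":[0,0,0],"hand":-1},{"linear":[0,-0.012,0],"dr":[0,0,0],"hand":-1},{"linear":[0,-0.025,0],"dr":[0,0,0],"hand":-1},{"linear":[0,-0.05,0],"dr":[0,0,0],"hand":-1},{"linear":[0,-0.08,0],"dr":[0,0,0],"hand":-1},{"linear":[0,-0.1,0],"dr":[0,0,0],"hand":-1},{"linear":[0,-0.1,0],"dr":[0,0,0],"hand":-1},{"linear":[0,-0.1,0],"dr":[0,0,0],"hand":-1}]'; python3 - <<'E'
from w import *
o=bot.get_obs();I=bot.read_camera("wrist");cv2.imwrite("pics/w5.png",I)
z=o["eef_pos"][2];print(o["eef_pos"],o["contact_force"])
for n,h in(("pad_top",.0615),("carriage_mid",.046),("red_stop_mid",.046)):
    for r in bot.place_of("wrist",n)[:1]:print(n,r,wray(r["xy"],z-h).round(4))
E
```

```text
t: 10.45
eef_pos: [0.6085, 0.0091, 0.1576]
tool_rot: [0.706, -0.705, 0.043, -0.046]
contact_force: [0.1, 0.4, -0.4]
gripper_width: 0.001
[0.60849393 0.00914586 0.15761826] [ 0.06063098  0.42831548 -0.38853344]
pad_top {'xy': [312.6, 244.9], 'score': 0.85} [ 0.0009  0.0961 -0.0064]
carriage_mid {'xy': [315.5, 235.5], 'score': 0.98} [-0.0015  0.1116 -0.0048]
red_stop_mid {'xy': [399.4, 237.1], 'score': 0.91} [-0.0004  0.1116  0.0554]
```

View pics/w5.png

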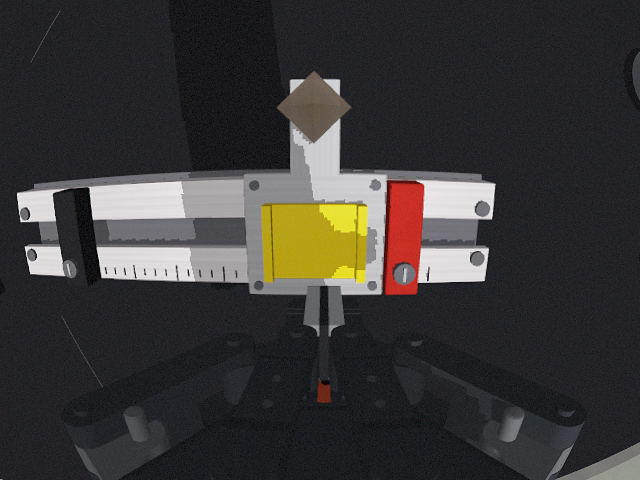

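The carriage edge at (385,235) sits against the red stop, the pad is clear, and the robot is 10 cm above it and touching nothing.

```bash
python3 -c "
from station import bot
print(bot.hand_in())"
```

```text
the job is handed in; nothing more can be done
None
```

I pressed the yellow pad with the shut fingers, pushed the carriage about 45 mm to the red stop, lifted straight off and handed the job in at about 10.5 s. No verdict was given.

- **Pad press:** the fingertips went about 4 mm below the pad's resting height. The upward force stayed at 16.5–18 N through the whole push, within the 16–19 N that marks a pressed pad. Before I pushed, nothing in the readings showed the carriage moving.
- **At the stop:** the arm stalled against the stop with about 7 N of push. After lifting, I measured 60.2 mm between carriage and red stop centres, where 62 mm means touching. That agrees within the 2 mm calibration, and the last picture shows no gap.
- **Release:** the contact force is about 0 and the fingers are roughly 10 cm above the pad. I did not measure directly that the pad came back up; I infer it from nothing touching it and from the picture.
- **Octahedron and bystanders:** the octahedron stayed clear of the fingers in every wrist picture. The arm never went near the bystanders, but I did not measure their positions again afterwards.
- **Unexplained reading:** there was a steady sideways force of 6–8 N while pressing. I took it to be friction on the pad, and it vanished on lifting.

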